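# Pack the wax cake into its hinged case

## Robot

A 6-joint arm with a two-finger parallel gripper is mounted at the origin on a cart in front of the work surface, level with it; the furniture and walls round the work are solid. World frame = base frame: x ahead of the robot, y to its left, z up, the work surface at z = 0. Lengths are in mm, angles in rad, forces in N, time in s.
With the tool pointing down it reaches from about 275 to 750 mm from the base axis. Payload 10.2 kg.
Tool frame: the origin (TCP) lies on the centre line of the jaws, within the pads' length; the fingertips stand 17 mm ahead of it and the grasp point (between the pads) lies 2 mm behind it; z points along the fingers, y is the line along which they close (so a half turn about z gives the same grasp; the last joint's range is limited). The gripper opens to 85 mm and grips with 20 to 120 N. Pads are 22 mm wide; open, the fingers measure 114 mm over their backs; the gripper's body (76 mm by 85 mm) begins 54 mm behind the grasp point. The pads swing forward as they close: fully open they stand 13 mm farther back than shut.
Start: joints at [1.076, 0.313, 1.498, -0, 1.331, -0.223], TCP at [140.957, 505.729, 248.294] pointing down, gripper open.
Joint ranges: [-2.94, 2.94], [-0.97, 2.17], [0.19, 2.56], [-1.23, 4.37], [0.02, 3.11], [-2.88, 2.88]. Speed limits (rad/s): [2.39, 2.39, 3.01, 3.14, 3.14, 3.14].

## Interface

Orientations are given as a 3x3 rotation matrix whose columns are the frame's x, y, z axes.
In Python, from station import env gives the robot as it stands. The module is installed in compiled form; this text tells all that it offers.
- The arm moves only by the shell command python3 -m pendant 'ROWS'. ROWS is JSON, a list of rows, each a list of 3 entries, a list of its own where there are three numbers: the turn, a rotation vector about the tool's x, y, z in units of 8 degrees (1.0 is 8 degrees), then the shift along the tool's x, y, z in cm, then the opening, from 0 (shut) to 1 (fully open). A call has 1 to 12 rows; each row shifts and turns the commanded pose from where the row before left it, along the tool's axes as they then stand; what a row does not reach is not made up. A row lasts 1/8 s, in which the tool goes at most 62.5 mm and 10.7 degrees, less where a joint would pass 70% of its speed; a pose out of reach is approached as far as the arm can. A call is refused whole if a number of a shift passes 6.25 or a number of a turn 1, either way. A call with a gripper value outside its range is refused whole. The fingers move at their own pace and stop on an object; the grip force is fixed at half the most. Time passes only in rows, so rows that do not move let the fingers close. It gives the time, the measured TCP pose, the force, the opening and the grip force at its end, in the units of the state.
- env.read_state(): the state, without advancing time (a new reading comes with each control period).
- env.grab_frame(name): name is "side" or "top" or "wrist"; returns (picture, depth): 384x512x3 uint8, red, green, blue; 384x512 float32, mm along the optical axis (not along the pixel's ray), 0 where there is no reading.
- env.camera_info(name): a dict with "camera_matrix" (3x3 intrinsics, pixels), "xyz" and "attitude" of the camera in the world. Camera axes: x right, y down, z forward; pixel columns grow to the right and rows downward; lengths in mm; the calibration is good to about 2 mm. The wrist camera is an equidistant fisheye: a pixel r from the principal point sees the ray r / f radians off the axis. A picture is of the moment at which its call begins: read the wrist's pose just before it. camera_info takes no time and is no camera call; for the wrist camera it gives the pose at the moment of the call.
- env.sign_off(): hands the job in; it is judged then, once.
Trained networks look in the newest picture that a camera, given by its name, has taken for a name from the list of things; names that differ only in an ending like _2 or _b are one class to them, and where a whole thing is asked for, a point or a joint stands for the part that bears it (a point fixed in the world has none). Each returns a list of dicts, best first, with "p" (0 to 1); they miss things now and then, are a little off and sometimes report something else, mostly with a low value. They report only what shows in the picture. A call takes as long as a camera call. They do not tell look-alikes from the thing itself.
- env.search_frame(camera, thing): "at" ([column, row] in pixels, amid what is visible of it).
- env.trace(camera, thing): "region" (384x512 bool, what is visible of it) and "at" ([column, row] in pixels, amid what is visible of it).
The state is a dict: "time_s": time; "q": joint angles; "joint_velocities": joint speeds; "joint_efforts": joint torques, N m; "tool_pos": TCP position; "tool_rot": TCP orientation; "force": force on the tool from outside, world axes, zero at the start; "moment": the same for the moment, N m; "width": finger opening in mm; "finger_force": force on a finger pad.
Only numpy, scipy, OpenCV 4.12 (cv2) and the standard library are available. Lean on these libraries where they do the work, as an engineer would, in place of code of your own. Each camera call takes 0.05 s, during which the arm holds its last target. There are 200 camera calls.

## Task

Pack the plain round cake of beeswax for dispatch: lay it flat in the bottom half of the open hinged wooden case, swing the top half over and press it fully shut so that the two halves meet edge to edge all round. Then lift the shut case and set it down upright and still shut in the slatted crate, lowering it to the crate's floor instead of letting it fall in, and leave everything else where it lies.

Things in the scene. Friction and masses are not known exactly. Their poses are not given: they have to be found in the camera images.
- wax: round cake of beeswax, a plain smooth disc without a lid, 49 mm across, 18 mm high, about 30 g, lying flat. Origin: centre of its underside; z up. It lies in a row with a tin and a spool, in any order.
- case: loose hinged case of brown wood, brass hinges, 62x62 mm, 0.2 kg, top half standing open. Origin: centre of the bottom half's underside; z up; +x towards the hinge side, y along the hinge. Bottom half 11 mm high, floor 3 mm, walls 3.5 mm, recess 55x55 mm, 8 mm deep: the wax in it stands 10 mm above the rim. Shut it is 26 mm high; the plain sides at +y and -y, 62 mm apart, can be gripped.
- case_hinge (a point): middle of the hinge axis, fixed to the case's bottom half: at x = +31 mm, y = 0, z = 11 mm in the case's frame. The axis runs along the case's y.
- case_lid (a joint): angle of the top half about the hinge: 0 = shut, rims meeting; pi/2 = standing upright; grows as it opens, to 2.15 at most (leaning back beyond the hinge). A stiff hinge: it stays where it is left (about 0.03 N m).
- lid_front (a point): middle of the top half's front rim edge, 62 mm from the hinge axis; turns with the lid. Just there a brass thumb lip, 16 mm wide and 4 mm thick, juts 7 mm out from the front wall. The top half is 15 mm high (rim to outer face), its recess 55x55 mm and 12 mm deep.
- crate: fixed open crate with slatted sides, light wood, outside 220 mm (its x) by 190 mm (its y), 50 mm high, walls 6 mm. Origin: centre of its underside.
- crate_in (a point): centre of the crate's inner floor (6 mm above the bench)
- tin: round rivet tin, 55 mm across, 26 mm high, flat lid; a bystander. Origin: centre of its underside.
- flat_spool: flat spool of waxed thread lying down, about 50 mm across, 20 mm high; a bystander. Origin: centre of its underside.
- cord_ring: flat ring of cord, 52x60 mm, 13 mm high; a bystander. Origin: centre of its underside.
- paper_clip: small spring clip, 32x23 mm, 37 mm high; a bystander. Origin: centre of its underside.
- slicker: turned wooden edge slicker standing up, 34 mm across, 54 mm high; a bystander. Origin: centre of its underside.
- bottle: small bottle with a screw cap, 34 mm across, 74 mm high; a bystander. Origin: centre of its underside.
- folder: flat bone folder, 24x126 mm, 9 mm high; a bystander. Origin: centre of its underside.
Mind the look-alikes: they are no part of the job. Leave any purple look-alike of the case alone. There is more than one size of the wax; the job needs the smaller.

How it is judged:
By the outcome, as a careful person would: the job done as asked, in the order asked, and still so for the second after the job is handed in, with the robot touching nothing.
It also fails if it takes over 64 s, if anything falls off the work surface, if the arm or the gripper's body presses on something with over 40 N, if the wrist force passes 120 N, or if a joint passes its speed limit or range.

## Working session

There is one attempt and no reset: what is moved stays moved. The work goes in short steps, Python scripts to look and compute and a shell command to move; the robot and the scene stay as the last step left them, time stands still between calls to the robot, and variables do not carry over. Pictures are saved under pics/ and viewed, at most 11 in all, crops included, and the job is handed in when it is done.

```bash
mkdir -p pics
cat > h.py <<'E'
import numpy as np,cv2
from station import env
def cloud(name,d,ci):
    K=np.array(ci["camera_matrix"]);R=np.array(ci["attitude"]);t=np.array(ci["xyz"])
    v,u=np.mgrid[0:384,0:512].astype(float)
    x=(u-K[0,2])/K[0,0];y=(v-K[1,2])/K[1,1]
    if name=="wrist":
        r=np.hypot(x,y)+1e-9;s=np.tan(np.minimum(r,1.5))/r;x=x*s;y=y*s
    P=np.stack([x*d,y*d,d],-1)@R.T+t
    P[d<=0]=np.nan
    return P
def look(name,fn=None):
    ci=env.camera_info(name);im,d=env.grab_frame(name)
    if fn: cv2.imwrite("pics/"+fn,im[...,::-1])
    return im,cloud(name,d,ci)
E
python3 - <<'E'
from h import *
s=env.read_state();print(s["time_s"],s["tool_pos"],np.round(s["tool_rot"],3).tolist(),s["width"])
ims=[]
for c in["top","side"]:
    im,P=look(c);ims.append(im);print(c,np.round(env.camera_info(c)["xyz"]),np.round(env.camera_info(c)["attitude"],2).tolist())
    for th in["wax","case","lid_front","crate","tin","flat_spool","slicker","bottle"]:
        for r in env.trace(c,th)[:4]:
            m=r["region"];Q=P[m];Q=Q[~np.isnan(Q[:,0])]
            if len(Q)<5: continue
            print(th,round(r["p"],2),np.round(r["at"]),"med",np.round(np.median(Q,0)),"lo",np.round(np.percentile(Q,2,0)),"hi",np.round(np.percentile(Q,98,0)))
cv2.imwrite("pics/a.png",np.vstack(ims)[...,::-1][:, :] if 0 else cv2.resize(ims[0],(800,600))[...,::-1])
cv2.imwrite("pics/b.png",cv2.resize(ims[1],(800,600))[...,::-1])
E
```

```text
0.0 [140.83540938 505.49783425 247.75876791] [[-0.963, 0.268, -0.001], [0.268, 0.963, -0.001], [0.0, -0.001, -1.0]] 85.38952306819861
top [ 261.  195. 1331.] [[0.07, -0.98, 0.21], [-1.0, -0.06, 0.02], [-0.0, -0.21, -0.98]]
wax 0.96 [153. 143.] med [653. 502.  23.] lo [626. 475.   9.] hi [682. 532.  29.]
wax 0.74 [259. 149.] med [650. 200.  18.] lo [630. 180.  13.] hi [670. 222.  24.]
case 0.76 [292. 216.] med [479. 102.   9.] lo [424.  69.  -2.] hi [523. 136.  67.]
case 0.68 [324. 265.] med [347.   9.  26.] lo [313. -24.  10.] hi [380.  43.  31.]
lid_front 0.89 [325. 263.] med [346.   7.  26.] lo [311. -29.  -1.] hi [381.  41.  31.]
lid_front 0.67 [293. 204.] med [506. 107.  29.] lo [482.  77.   3.] hi [536. 137.  69.]
crate 0.71 [211. 200.] med [500. 329.   7.] lo [389. 232.   1.] hi [607. 421.  53.]
crate 0.49 [293. 216.] med [478. 102.   9.] lo [424.  70.  -2.] hi [524. 135.  67.]
tin 0.63 [305. 153.] med [647.  75.  25.] lo [623.  50.   8.] hi [674. 100.  31.]
tin 0.34 [293. 211.] med [480. 102.   9.] lo [427.  72.  -2.] hi [521. 134.  67.]
flat_spool 0.61 [349. 166.] med [616. -
[... 700 characters left out ...]
 hi [527. 183.  68.]
lid_front 0.89 [148. 262.] med [349.   3.  26.] lo [311. -27.  11.] hi [383.  42.  28.]
crate 0.77 [229. 176.] med [497. 337.  14.] lo [391. 224.   4.] hi [605. 426.  51.]
tin 0.74 [291. 241.] med [649.  66.  26.] lo [624.  49.   4.] hi [674.  98.  28.]
tin 0.37 [286. 208.] med [652. 195.  18.] lo [630. 178.   6.] hi [675. 220.  21.]
flat_spool 0.81 [276. 289.] med [621. -65.  20.] lo [601. -81.   6.] hi [642. -41.  23.]
slicker 0.44 [318. 187.] med [746. 260.  22.] lo [732. 252.   1.] hi [762. 312.  54.]
bottle 0.7 [304. 162.] med [720. 352.  43.] lo [707. 345.   6.] hi [735. 367.  75.]
bottle 0.33 [227. 223.] med [507. 111.  35.] lo [486.  77.  10.] hi [527. 139.  69.]
```

View pics/a.png

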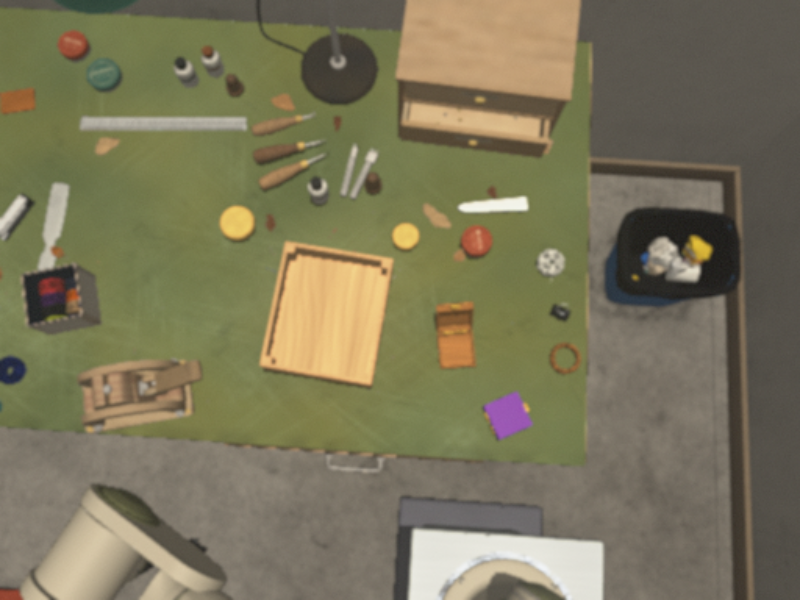

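View pics/b.png

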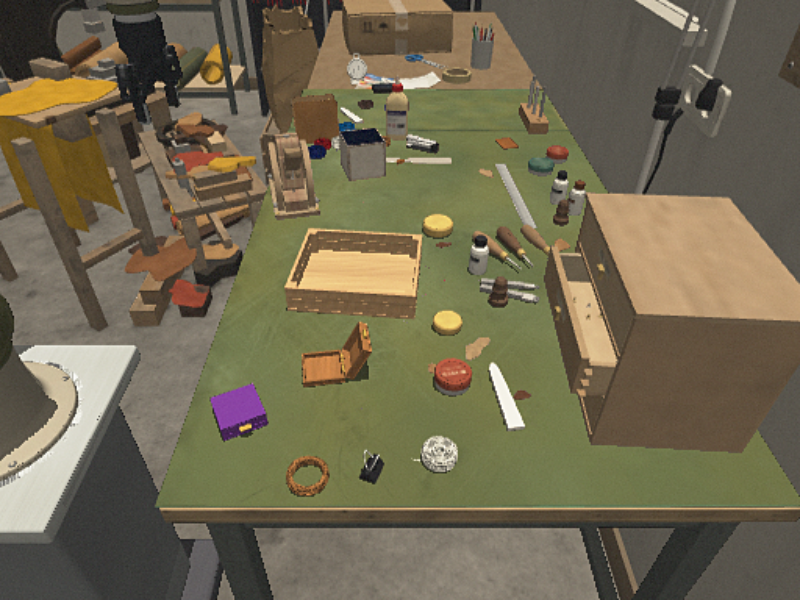

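The top picture shows yellow discs at (237,223) and (405,237), the red tin at (477,241), the spool at (551,262), the open brown case at (455,335), a purple look-alike at (508,415) and the crate at (327,313). Two things could be taken for the wax. At top-camera pixel (153,143) the disc is about 56 mm across and 26 mm high, so it is too big. At (259,149) the disc is about 45 mm across and 18 mm high, and it lies in the row with the tin and spool, so I choose that one.

Run:
```python
from h import *
im,P=look("top");im2,P2=look("side")
hh,ww=im.shape[:2]
a=cv2.resize(im[110:260,230:350],(480,600));b=cv2.resize(im2[190:260,180:320],(800,400)) 
cv2.imwrite("pics/c.png",np.hstack([a,cv2.resize(im2[180:260,180:310],(320,200)).repeat(3,0)[:600]])[...,::-1])
for nm,Q in(("top",P),("side",P2)):
  def sel(x0,x1,y0,y1,z0,z1):
    m=(Q[...,0]>x0)&(Q[...,0]<x1)&(Q[...,1]>y0)&(Q[...,1]<y1)&(Q[...,2]>z0)&(Q[...,2]<z1);return Q[m]
  for n,b in dict(waxs=(610,690,160,240,13,27),waxb=(600,710,440,560,16,35)).items():
    q=sel(*b);print(nm,n,len(q),np.round(cv2.minEnclosingCircle(q[:,:2].astype(np.float32)),1) if 0 else cv2.minEnclosingCircle(q[:,:2].astype(np.float32)),np.median(q[:,2]))
  for n,b in dict(case_low=(410,540,55,150,6,17),lid=(470,560,55,150,25,80),lidtop=(470,560,55,150,55,90),crate=(370,630,210,450,40,60)).items():
    q=sel(*b);print(nm,n,len(q),cv2.minAreaRect(q[:,:2].astype(np.float32)),np.round(np.percentile(q,[2,98],0)).tolist())
```

```text
top waxs 217 ((650.4285278320312, 200.38914489746094), 24.806480407714844) 18.162206163969813
top waxb 374 ((654.8424072265625, 504.0435791015625), 31.48868751525879) 22.98712670478244
top case_low 315 ((474.8364562988281, 105.25057983398438), (91.19246673583984, 116.9371337890625), 83.41316986083984) [[421.0, 66.0, 6.0], [505.0, 134.0, 17.0]]
top lid 246 ((508.9950256347656, 108.18373107910156), (37.03190994262695, 62.68202209472656), 11.30239200592041) [[494.0, 77.0, 26.0], [527.0, 138.0, 70.0]]
top lidtop 121 ((516.2308349609375, 108.86143493652344), (19.181093215942383, 61.39535140991211), 7.030906677246094) [[507.0, 79.0, 56.0], [528.0, 139.0, 71.0]]
top crate 877 ((498.70458984375, 326.0566101074219), (191.11312866210938, 221.54119873046875), 84.15542602539062) [[384.0, 224.0, 41.0], [613.0, 427.0, 56.0]]
side waxs 197 ((652.6991577148438, 201.15866088867188), 24.083969116210938) 18.283223563292722
side waxb 177 ((655.6441040039062, 504.02679443359375), 32.197940826416016) 23.303909733097726
side case_low 305 ((464.193359375, 103.21882629394531), (80.59452056884766, 64.95535278320312), 7.912232398986816) [[423.0, 68.0, 6.0], [502.0, 136.0, 16.0]]
side lid 302 ((510.6584777832031, 109.7420654296875), (33.48931884765625, 65.87472534179688), 9.78983211517334) [[494.0, 78.0, 26.0], [527.0, 140.0, 69.0]]
side lidtop 131 ((518.1416015625, 111.02668762207031), (17.944414138793945, 65.91218566894531), 9.265284538269043) [[507.0, 80.0, 57.0], [530.0, 142.0, 71.0]]
side crate 930 ((499.81951904296875, 328.089599609375), (197.53573608398438, 220.5122833251953), 84.24542236328125) [[386.0, 223.0, 40.0], [612.0, 428.0, 52.0]]
```

View pics/c.png

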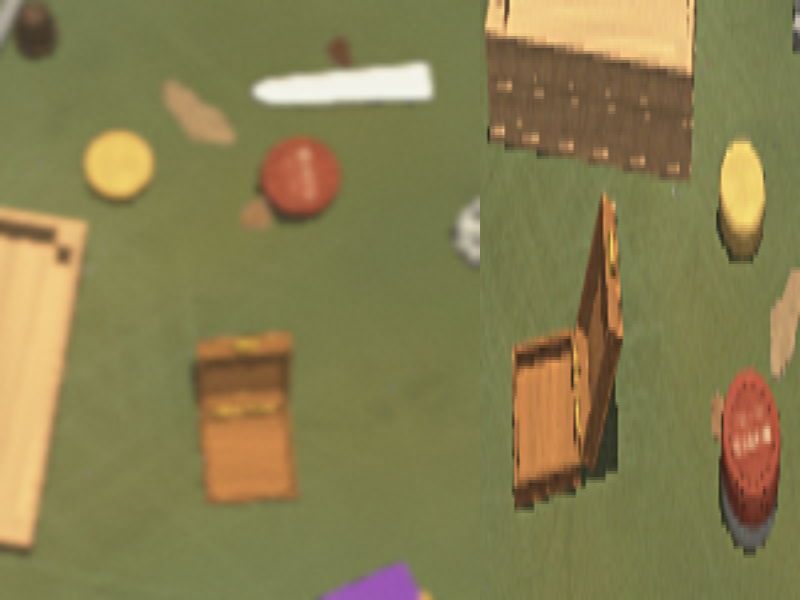

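The crop shows the small plain disc at (118,165), the lidded red tin at (300,177) and the brown case at (248,420). The choice of wax stands.

```bash
python3 -m pendant '[[[0,0,-1],[-2,-1.5,0],1],[[0,0,-1],[-4,-3,0],1],[[0,0,-1],[-4,-3,0],1],[[0,0,0],[-4,-3.5,0],1],[[0,0,0],[-4,-3.5,0],1],[[0,0,0],[-4,-3.5,0],1],[[0,0,0],[-4,-3.5,0],1],[[0,0,0],[-4,-3.5,0],1],[[0,0,0],[-4,-3.5,0],1],[[0,0,0],[-4,-3.5,2],1],[[0,0,0],[-4,-3,3],1],[[0,0,0],[0,0,0],1]]'
cat >> h.py <<'E'
def delta(x,y,z,yawy=None):
    s=env.read_state();R=np.array(s["tool_rot"]);p=np.array(s["tool_pos"])
    print("t",round(s["time_s"],2),"tcp",np.round(p,1),"yang",round(np.degrees(np.arctan2(R[1,1],R[0,1])),1),"tilt",np.round(R[:,2],3),"w",round(s["width"],1),"F",np.round(s["force"],1))
    print("tool shift cm",np.round(R.T@(np.array([x,y,z])-p)/10,2))
E
python3 - <<'E'
from h import *
delta(651,200.7,150)
im,P=look("wrist","d.png")
Q=P
m=(abs(Q[...,0]-651)<45)&(abs(Q[...,1]-201)<45)&(Q[...,2]>13)&(Q[...,2]<24)
print(cv2.minEnclosingCircle(Q[m][:,:2].astype(np.float32)),np.median(Q[m],0))
print(np.round(env.camera_info("wrist")["xyz"]))
E
```

```text
time_s: 2.5
tool_pos: [590.0, 193.8, 194.7]
tool_rot: [[-0.99, -0.143, -0.005], [-0.143, 0.99, -0.001], [0.005, -0.0, -1.0]]
force: [0.2, -0.0, 0.1]
width: 85.3
finger_force: 0.0
t 2.5 tcp [590.  193.8 194.7] yang 98.2 tilt [-0.005 -0.001 -1.   ] w 85.3 F [ 0.2 -0.   0.1]
tool shift cm [-6.16 -0.19  4.44]
((652.4422607421875, 202.89141845703125), 24.363971710205078) [650.14007565 202.50782573  17.26354193]
[508. 183. 322.]
```

View pics/d.png

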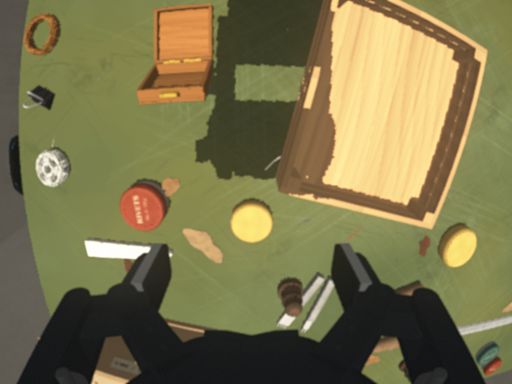

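The wrist picture shows the small wax at (251,222), the tin at (143,207), the case at (180,75) with its hinge side towards the bottom of the picture... its front lip shows at (168,95).

The lip at (168,95) is at the top of the lid, which stands on the far (+x) side. Next I descend and grip the wax by its upper part, so the fingertips clear the case rim later.

```bash
python3 -m pendant '[[[0,0,0],[-4,-0.1,1],1],[[0,0,0],[-2.2,0,4],1],[[0,0,0],[0,0,5],1],[[0,0,0],[0,0,5],1],[[0,0,0],[0,0,2],1],[[0,0,0],[0,0,0],1],[[0,0,0],[0,0,0],1]]'
python3 - <<'E'
from h import *
delta(651.3,201.8,24)
E
```

```text
time_s: 3.42
tool_pos: [651.6, 204.6, 31.1]
tool_rot: [[-0.989, -0.147, 0.004], [-0.147, 0.989, 0.001], [-0.004, -0.0, -1.0]]
force: [-0.1, -0.2, 0.1]
width: 85.3
finger_force: 0.0
t 3.42 tcp [651.6 204.6  31.1] yang 98.4 tilt [ 0.004  0.001 -1.   ] w 85.3 F [-0.1 -0.2  0.1]
tool shift cm [ 0.08 -0.27  0.71]
```

```bash
python3 -m pendant '[[[0,0,0],[0.1,-0.25,0.7],1],[[0,0,0],[0,0,0],1],[[0,0,0],[0,0,0],0],[[0,0,0],[0,0,0],0],[[0,0,0],[0,0,0],0],[[0,0,0],[0,0,0],0],[[0,0,0],[0,0,0],0],[[0,0,0],[0,0,0],0]]'
python3 -m pendant '[[[0,0,0],[0,0,-3],0],[[0,0,0],[0,0,-5],0],[[0,0,0],[0,0,-5],0],[[0,0,0],[0,0,-2],0],[[0,0,0],[4.5,0,0],0],[[0,0,0],[5,0,0],0],[[0,0,0],[0,0,0],0]]'
python3 - <<'E'
from h import *
delta(0,0,0)
im,P=look("wrist","e.png")
for th in["wax","case","case_lid"]:
    for r in env.trace("wrist",th)[:3]:
        q=P[r["region"]];print(th,round(r["p"],2),np.round(r["at"]),np.round(np.nanpercentile(q,[2,50,98],0)).tolist())
E
```

```text
time_s: 4.42
tool_pos: [650.2, 201.6, 22.0]
tool_rot: [[-0.989, -0.147, 0.001], [-0.147, 0.989, 0.0], [-0.001, -0.0, -1.0]]
force: [-0.2, 0.2, 5.1]
width: 46.4
finger_force: 61.7
time_s: 5.3
tool_pos: [552.5, 187.5, 170.5]
tool_rot: [[-0.989, -0.147, -0.004], [-0.147, 0.989, -0.0], [0.004, 0.0, -1.0]]
force: [1.2, 0.5, -0.3]
width: 46.2
finger_force: 61.5
t 5.3 tcp [552.5 187.5 170.5] yang 98.5 tilt [-0.004 -0.    -1.   ] w 46.2 F [ 1.2  0.5 -0.3]
tool shift cm [ 57.33 -10.43  17.3 ]
wax 0.95 [245. 255.] [[532.0, 166.0, 153.0], [550.0, 187.0, 166.0], [576.0, 208.0, 167.0]]
wax 0.56 [462. 277.] [[626.0, 476.0, -1.0], [651.0, 497.0, 22.0], [684.0, 554.0, 24.0]]
case 0.91 [177.  96.] [[425.0, 72.0, 1.0], [483.0, 106.0, 10.0], [525.0, 140.0, 65.0]]
case 0.64 [141. 245.] [[623.0, 54.0, 1.0], [643.0, 80.0, 24.0], [672.0, 103.0, 26.0]]
case_lid 0.69 [174. 124.] [[484.0, 80.0, 8.0], [509.0, 110.0, 34.0], [527.0, 141.0, 69.0]]
```

View pics/e.png

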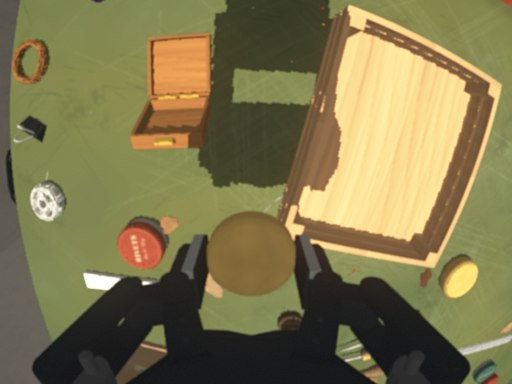

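The wax sits centred in the pads at (250,253). The case is at (177,96). I move sideways to look at the case from closer, with the wax out of the view.

```bash
python3 -m pendant '[[[0,0,0],[1,-3.5,0],0],[[0,0,0],[1.3,-3.9,0],0],[[0,0,0],[0,0,0],0],[[0,0,0],[0,0,0],0]]'
cat > fit.py <<'E'
from h import *
from scipy.optimize import least_squares
def fit(im,P,m0=None):
    best=[r for r in env.trace("wrist","case") if abs(np.nanmedian(P[r["region"]][:,0])-480)<60][0]
    m=best["region"];q=P[m];q=q[~np.isnan(q[:,0])];return q
E
python3 - <<'E'
from fit import *
delta(455,104,170)
im,P=look("wrist","f.png")
q=fit(im,P)
np.save("q.npy",q)
for z0,z1 in((7,14),(1,6),(20,80),(50,80)):
    a=q[(q[:,2]>z0)&(q[:,2]<z1)]
    print(z0,len(a),cv2.minAreaRect(a[:,:2].astype(np.float32)),np.round(np.percentile(a,[1,99],0)).tolist())
print(np.histogram(q[:,2],bins=np.arange(-2,80,4)))
a=q[(q[:,2]>25)&(q[:,2]<60)]
from numpy.linalg import svd
c=a.mean(0);print("lid plane",c,svd(a-c)[2][2])
# y-edges by x bins
for x in range(424,530,8):
    s=q[abs(q[:,0]-x)<4]
    if len(s)>5: print(x,len(s),np.round(np.percentile(s[:,1],[1,99]),1),np.round(np.percentile(s[:,2],[5,50,95]),1))
E
```

```text
time_s: 6.0
tool_pos: [544.7, 111.3, 171.3]
tool_rot: [[-0.989, -0.146, 0.001], [-0.146, 0.989, 0.0], [-0.001, 0.0, -1.0]]
force: [0.3, 0.4, -0.7]
width: 46.1
finger_force: 61.6
t 6.0 tcp [544.7 111.3 171.3] yang 98.4 tilt [ 0.001  0.    -1.   ] w 46.1 F [ 0.3  0.4 -0.7]
tool shift cm [8.98 0.59 0.13]
7 1828 ((462.65545654296875, 103.1250228881836), (78.49756622314453, 62.552913665771484), 8.75621223449707) [[421.0, 69.0, 7.0], [503.0, 135.0, 14.0]]
1 3063 ((462.4653625488281, 103.21917724609375), (71.12019348144531, 56.214599609375), 9.185068130493164) [[426.0, 74.0, 1.0], [484.0, 130.0, 5.0]]
20 2665 ((508.3867492675781, 110.2538070678711), (37.35584259033203, 62.03184509277344), 8.61238956451416) [[491.0, 79.0, 20.0], [529.0, 141.0, 70.0]]
50 1233 ((516.0991821289062, 111.35382080078125), (21.289228439331055, 61.55416488647461), 9.480557441711426) [[503.0, 81.0, 52.0], [530.0, 141.0, 70.0]]
(array([1113, 2091,  718, 1176,  175,  197,  208,  207,  241,  230,  241,
        159,   43,   30,   61,  403,  601,  120,   18,    0]), array([-2,  2,  6, 10, 14, 18, 22, 26, 30, 34, 38, 42, 46, 50, 54, 58, 62,
       66, 70, 74, 78]))
lid plane [511.68699736 110.69249003  39.83691729] [ 0.85149966  0.13349884 -0.50707631]
424 286 [ 82.4 127.8] [ 1.3  9.4 11.2]
432 546 [ 68.3 129.3] [ 1.1  2.7 10.6]
440 537 [ 68.4 129.8] [ 1.1  2.4 10.7]
448 530 [ 70.3 131.1] [ 1.2  2.5 10.5]
456 535 [ 71.6 132.9] [ 1.1  2.5 10.4]
464 526 [ 72.6 133. ] [ 1.1  2.4 10.4]
472 526 [ 74.  134.8] [ 1.1  2.3 10.2]
480 553 [ 75.  135.5] [ 1.3  3.  12.5]
488 560 [ 76.9 138. ] [ 8.3 11.7 22.4]
496 614 [ 77.7 139.2] [ 7.5 10.6 37. ]
504 794 [ 79.1 139.9] [10.3 22.9 51.9]
512 1087 [ 80.2 140.8] [26.6 40.2 64.9]
520 753 [ 81.7 141.1] [40.  62.4 69.5]
528 182 [ 82.  120.2] [57.6 59.3 61.6]
```

View pics/f.png

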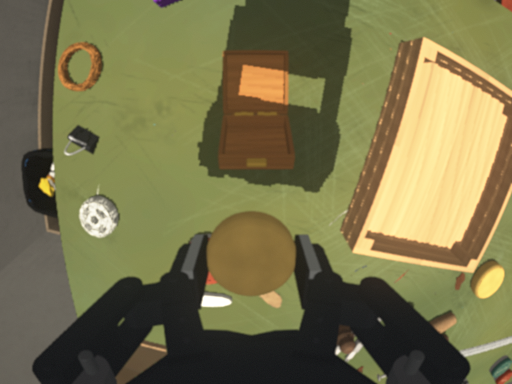

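The case's bottom half shows at (255,80) and its lid front lip at (256,161). Its centre fits to about (455,102) mm, with a yaw of about 8.8°. I'll go over it and come down partway.

```bash
python3 -m pendant '[[[0,0,0],[4.5,0.2,0],0],[[0,0,-0.05],[4.6,0.2,0],0],[[0,0,0],[0,0,5],0],[[0,0,0],[0,0,5],0],[[0,0,0],[0,0,2],0],[[0,0,0],[0,0,0],0],[[0,0,0],[0,0,0],0]]'
python3 - <<'E'
from h import *
delta(453.7,102,27)
im,P=look("wrist","g.png")
for n,b in dict(wax=(P[...,2]>48)&(P[...,2]<65)&(abs(P[...,0]-455)<32)&(abs(P[...,1]-102)<26),).items():
    q=P[b]; h=np.median(q[:,2]);q=q[abs(q[:,2]-h)<3];print(n,len(q),h,cv2.minEnclosingCircle(q[:,:2].astype(np.float32)),np.round(np.percentile(q,[1,99],0)).tolist())
E
```

```text
time_s: 6.98
tool_pos: [454.1, 102.0, 52.2]
tool_rot: [[-0.988, -0.154, 0.002], [-0.154, 0.988, -0.0], [-0.002, -0.0, -1.0]]
force: [-0.1, -1.0, -0.3]
width: 46.4
finger_force: 61.7
t 6.97 tcp [454.1 102.   52.2] yang 98.9 tilt [ 0.002 -0.    -1.   ] w 46.4 F [-0.1 -1.  -0.3]
tool shift cm [0.04 0.01 2.52]
wax 1165 48.583590048465936 ((452.7386169433594, 103.3974838256836), 27.790109634399414) [[437.0, 77.0, 48.0], [475.0, 127.0, 51.0]]
```

View pics/g.png

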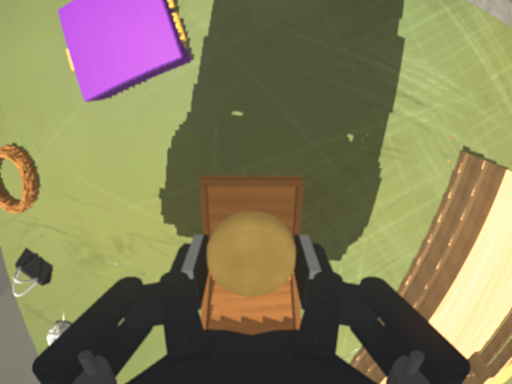

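The wax at (251,253) is centred between the case sides at columns 203 and 301. I lower it, release, and rise.

```bash
python3 -m pendant '[[[0,0,0],[0,0,1.5],0],[[0,0,0],[0,0,0.8],0],[[0,0,0],[0,0,0.2],0],[[0,0,0],[0,0,0],0]]'
python3 -m pendant '[[[0,0,0],[0,0,0],0.5],[[0,0,0],[0,0,0],0.8],[[0,0,0],[0,0,0],0.8],[[0,0,0],[0,0,-4],0.8],[[0,0,0],[0,0,-5],0.8],[[0,0,0],[-4,0,-5],0.8],[[0,0,0],[-5,0,-1],0.8],[[0,0,0],[0,0,0],0.8],[[0,0,0],[0,0,0],0.8]]'
python3 - <<'E'
from h import *
delta(575,120,110)
im,P=look("wrist","i.png")
cv2.imwrite("pics/i2.png",cv2.resize(im[20:240,150:370],(500,500))[...,::-1])
q=P[(P[...,2]>15)&(P[...,2]<26)&(abs(P[...,0]-455)<28)&(abs(P[...,1]-102)<32)]
print(len(q),np.round(np.percentile(q,[1,50,99],0),1).tolist(),cv2.minEnclosingCircle(q[:,:2].astype(np.float32)))
E
```

```text
time_s: 7.52
tool_pos: [453.3, 101.7, 26.2]
tool_rot: [[-0.988, -0.153, -0.0], [-0.153, 0.988, 0.0], [0.0, 0.0, -1.0]]
force: [0.7, 0.1, -1.2]
width: 46.2
finger_force: 61.8
time_s: 8.65
tool_pos: [540.4, 115.3, 174.3]
tool_rot: [[-0.988, -0.154, -0.002], [-0.154, 0.988, -0.0], [0.002, 0.0, -1.0]]
force: [-0.4, -0.1, -0.1]
width: 68.0
finger_force: 0.0
t 8.65 tcp [540.4 115.3 174.3] yang 98.8 tilt [-0.002 -0.    -1.   ] w 68.0 F [-0.4 -0.1 -0.1]
tool shift cm [-3.5  -0.07  6.43]
2059 [[434.2, 79.4, 16.3], [456.5, 101.9, 20.3], [478.7, 124.3, 22.1]] ((456.531982421875, 101.96741485595703), 24.427095413208008)
```

View pics/i2.png

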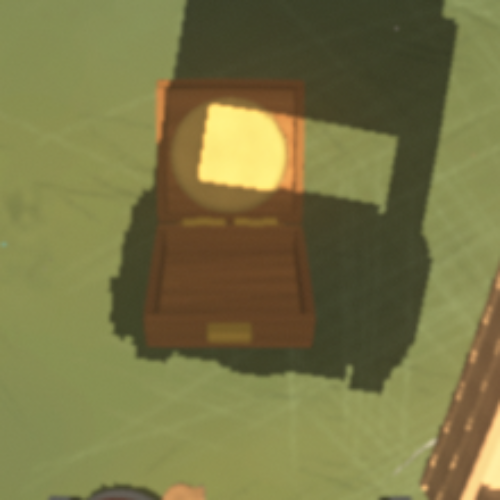

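The wax lies flat inside the bottom half, centre at (243,157) in the crop, with its top at z = 20. Next I shut the fingers, go down behind the lid and swing it over.

```bash
python3 -m pendant '[[[0,0,0],[-1.7,0,0],0],[[0,0,0],[0,0,3],0],[[0,0,0],[0,0,4],0],[[0,0,0],[0,0,3.5],0],[[0,0,0],[0,0,0.7],0],[[0,0,0],[0,0,0],0],[[0,0,0],[0,0,0],0]]'
python3 - <<'E'
from h import *
delta(485.8+72*.988,106.7+72*.153,63)
E
```

```text
time_s: 9.57
tool_pos: [558.7, 117.9, 64.6]
tool_rot: [[-0.988, -0.153, 0.002], [-0.153, 0.988, 0.0], [-0.002, -0.0, -1.0]]
force: [0.4, 0.1, 0.6]
width: -0.3
finger_force: 0.0
t 9.57 tcp [558.7 117.9  64.6] yang 98.8 tilt [ 0.002  0.    -1.   ] w -0.3 F [0.4 0.1 0.6]
tool shift cm [0.18 0.01 0.16]
```

```bash
python3 -m pendant '[[[0,0,0],[1,0,0],0],[[0,0,0],[0.9,0,-0.1],0],[[0,0,0],[0.7,0,-0.3],0],[[0,0,0],[0.7,0,-0.3],0],[[0,0,0],[0.75,0,-0.3],0],[[0,0,0],[0.75,0,-0.3],0],[[0,0,0],[0.7,0,-0.1],0],[[0,0,0],[0.7,0,-0.1],0],[[0,0,0],[0.7,0,0],0],[[0,0,0],[0.7,0,0.1],0],[[0,0,0],[0,0,0],0]]'
python3 - <<'E'
from h import *
delta(485.8-1*.988,106.7-1*.153,79)
im,P=look("wrist","j.png");im2,P2=look("side")
cv2.imwrite("pics/j2.png",np.hstack([cv2.resize(im,(400,300)),cv2.resize(im2[180:280,150:283],(400,300))])[...,::-1])
E
```

```text
time_s: 10.95
tool_pos: [482.5, 106.2, 76.9]
tool_rot: [[-0.988, -0.153, -0.001], [-0.153, 0.988, -0.0], [0.001, 0.0, -1.0]]
force: [0.4, 0.9, -0.7]
width: 0.0
finger_force: 0.0
t 10.95 tcp [482.5 106.2  76.9] yang 98.8 tilt [-0.001 -0.    -1.   ] w 0.0 F [ 0.4  0.9 -0.7]
tool shift cm [-0.24 -0.01 -0.21]
```

View pics/j2.png

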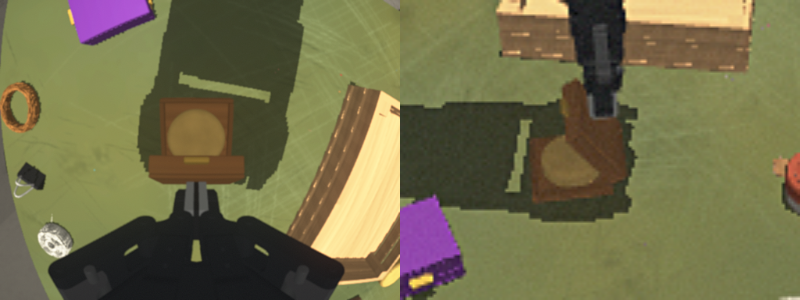

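The lid stands at about 65° with the fingertips behind it at (197,185), and the wax still lies flat at (197,133). I carry on round the arc.

```bash
python3 -m pendant '[[[0,0,0],[0.5,0,0.1],0],[[0,0,0],[0.5,0,0.2],0],[[0,0,0],[0.6,0,0.4],0],[[0,0,0],[0.5,0,0.4],0],[[0,0,0],[0.4,0,0.5],0],[[0,0,0],[0.4,0,0.5],0],[[0,0,0],[0.3,0,0.6],0],[[0,0,0],[0.3,0,0.5],0],[[0,0,0],[0,0,0],0]]'
python3 - <<'E'
from h import *
delta(485.8-39*.988,106.7-39*.153,43)
E
```

```text
time_s: 12.18
tool_pos: [448.1, 100.9, 44.7]
tool_rot: [[-0.988, -0.153, -0.001], [-0.153, 0.988, 0.0], [0.001, 0.0, -1.0]]
force: [-0.3, 0.1, -0.2]
width: 0.1
finger_force: 0.0
t 12.18 tcp [448.1 100.9  44.7] yang 98.8 tilt [-0.001  0.    -1.   ] w 0.1 F [-0.3  0.1 -0.2]
tool shift cm [ 0.08 -0.    0.17]
```

Now I press down in small steps and watch the force.

```bash
python3 -m pendant '[[[0,0,0],[0,0,0.2],0],[[0,0,0],[0,0,0],0]]';python3 -m pendant '[[[0,0,0],[0,0,0.2],0],[[0,0,0],[0,0,0],0]]'
```

```text
time_s: 12.42
tool_pos: [448.6, 100.9, 43.1]
tool_rot: [[-0.988, -0.153, 0.0], [-0.153, 0.988, -0.0], [-0.0, -0.0, -1.0]]
force: [-0.3, 0.2, -1.3]
width: 0.3
finger_force: 0.0
time_s: 12.68
tool_pos: [448.6, 100.9, 42.6]
tool_rot: [[-0.988, -0.154, 0.001], [-0.154, 0.988, -0.0], [-0.0, -0.0, -1.0]]
force: [-8.4, -1.7, 24.5]
width: -0.2
finger_force: 12.0
```

Contact came at 24 N with the tips at 26 mm, so the case should be shut. I rise and check.

```bash
python3 -m pendant '[[[0,0,0],[0,0,-1],0],[[0,0,0],[0,0,-4],1],[[0,0,0],[-2,0,-5],1],[[0,0,0],[-5,0,-3],1],[[0,0,0],[-2,0,0],1],[[0,0,0],[0,0,0],1],[[0,0,0],[0,0,0],1]]'
python3 - <<'E'
from fit import *
delta(455,102,100)
im,P=look("wrist");q=fit(im,P)
im2,P2=look("side")
cv2.imwrite("pics/k.png",np.hstack([cv2.resize(im[60:210,160:360],(400,300)),cv2.resize(im2[205:265,170:250],(400,300))])[...,::-1])
a=q[(q[:,2]>20)&(q[:,2]<32)]
print(len(a),cv2.minAreaRect(a[:,:2].astype(np.float32)),np.round(np.percentile(a,[1,50,99],0),1).tolist())
c=a.mean(0);n=np.linalg.svd(a-c)[2][2];print("plane",c,n,q[:,2].max())
E
```

```text
time_s: 13.55
tool_pos: [536.4, 114.7, 170.6]
tool_rot: [[-0.988, -0.154, -0.002], [-0.154, 0.988, -0.0], [0.002, 0.0, -1.0]]
force: [0.4, -0.3, -0.5]
width: 85.6
finger_force: 0.0
t 13.55 tcp [536.4 114.7 170.6] yang 98.8 tilt [-0.002 -0.    -1.   ] w 85.6 F [ 0.4 -0.3 -0.5]
tool shift cm [ 8.23 -0.01  7.07]
4527 ((454.1466979980469, 102.04238891601562), (61.81678009033203, 62.23328399658203), 8.60030460357666) [[423.8, 71.2, 23.6], [454.7, 101.6, 25.3], [486.0, 133.4, 26.9]]
plane [454.6836823  101.79497381  25.26348083] [8.12576560e-04 1.18311802e-03 9.99998970e-01] 27.854403728548675
```

View pics/k.png

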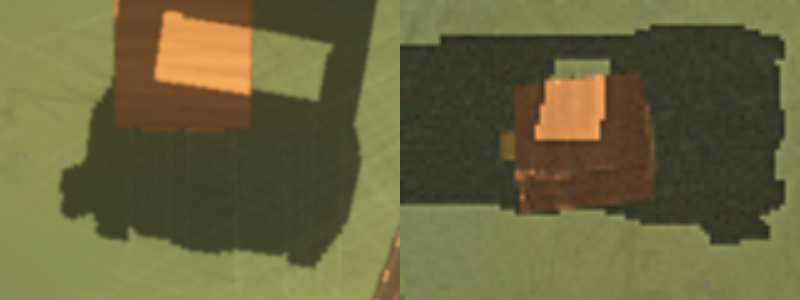

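The case is shut: its top is level at z = 25.3, with a 62×62 mm outline. In the side crop the halves meet along the seam at (580,172). I grip the ±y sides.

```bash
python3 -m pendant '[[[0,0,0],[4,0,3],1],[[0,0,0],[4.2,0,3],1],[[0,0,0],[0,0,4],1],[[0,0,0],[0,0,3],1],[[0,0,0],[0,0,1.2],1],[[0,0,0],[0,0,0],1]]'
python3 - <<'E'
from h import *
delta(454.6,102,17)
E
```

```text
time_s: 14.45
tool_pos: [456.2, 102.1, 29.2]
tool_rot: [[-0.988, -0.154, -0.001], [-0.154, 0.988, -0.0], [0.001, 0.0, -1.0]]
force: [0.5, -0.1, -0.4]
width: 85.4
finger_force: 0.0
t 14.45 tcp [456.2 102.1  29.2] yang 98.8 tilt [-0.001 -0.    -1.   ] w 85.4 F [ 0.5 -0.1 -0.4]
tool shift cm [0.16 0.01 1.22]
```

```bash
python3 -m pendant '[[[0,0,0],[0.15,0,0.8],1],[[0,0,0],[0,0,0.4],1],[[0,0,0],[0,0,0],0],[[0,0,0],[0,0,0],0],[[0,0,0],[0,0,0],0],[[0,0,0],[0,0,0],0],[[0,0,0],[0,0,0],0]]'
python3 -m pendant '[[[0,0,0],[0,0,-1],0],[[0,0,0],[0,0,-3],0],[[0,0,0],[0,0,-4],0],[[0,0,0],[0,0,-4],0],[[0,0,0],[0,0,0],0],[[0,0,0],[0,0,0],0]]'
python3 - <<'E'
from h import *
delta(499.2,327,120)
E
```

```text
time_s: 15.32
tool_pos: [455.0, 101.9, 17.6]
tool_rot: [[-0.988, -0.153, 0.001], [-0.153, 0.988, 0.0], [-0.001, -0.0, -1.0]]
force: [-1.7, 0.0, 5.3]
width: 61.0
finger_force: 64.3
time_s: 16.08
tool_pos: [454.3, 101.9, 136.4]
tool_rot: [[-0.988, -0.153, -0.001], [-0.153, 0.988, 0.0], [0.001, 0.0, -1.0]]
force: [-0.0, -0.6, -3.2]
width: 60.9
finger_force: 66.6
t 16.07 tcp [454.3 101.9 136.4] yang 98.8 tilt [-0.001  0.    -1.   ] w 60.9 F [-0.  -0.6 -3.2]
tool shift cm [-7.9  21.55  1.64]
```

```bash
python3 -m pendant '[[[0,0,0],[-0.7,2,0],0],[[0,0,0],[-1.3,3.5,0],0],[[0,0,0],[-1.3,3.5,0],0],[[0,0,0],[-1.3,3.5,0],0],[[0,0,0],[-1.3,3.5,0],0],[[0,0,0],[-1.3,3.5,0],0],[[0,0,0],[-0.7,2,0],0],[[0,0,0],[0,0,0],0],[[0,0,0],[0,0,4],0],[[0,0,0],[0,0,3.5],0],[[0,0,0],[0,0,0],0],[[0,0,0],[0,0,0],0]]'
python3 - <<'E'
from h import *
delta(499.2,327,24)
E
```

```text
time_s: 17.58
tool_pos: [500.5, 326.3, 63.2]
tool_rot: [[-0.988, -0.153, 0.001], [-0.153, 0.988, 0.0], [-0.001, 0.0, -1.0]]
force: [0.6, 0.2, -2.8]
width: 60.7
finger_force: 66.6
t 17.57 tcp [500.5 326.3  63.2] yang 98.8 tilt [ 0.001  0.    -1.   ] w 60.7 F [ 0.6  0.2 -2.8]
tool shift cm [0.12 0.09 3.92]
```

```bash
python3 -m pendant '[[[0,0,0],[0,0,2],0],[[0,0,0],[0,0,1.2],0],[[0,0,0],[0,0,0.4],0],[[0,0,0],[0,0,0],0],[[0,0,0],[0,0,0],0]]'; python3 -m pendant '[[[0,0,0],[0,0,0.15],0],[[0,0,0],[0,0,0.1],0],[[0,0,0],[0,0,0],0]]'
```

```text
time_s: 18.2
tool_pos: [500.3, 326.6, 26.8]
tool_rot: [[-0.988, -0.153, 0.001], [-0.153, 0.988, 0.0], [-0.001, 0.0, -1.0]]
force: [-0.4, 0.0, -3.1]
width: 60.8
finger_force: 66.7
time_s: 18.58
tool_pos: [500.0, 326.5, 23.7]
tool_rot: [[-0.988, -0.153, 0.0], [-0.153, 0.988, 0.0], [-0.0, 0.0, -1.0]]
force: [-0.6, 0.1, -1.8]
width: 60.5
finger_force: 66.8
```

```bash
python3 -m pendant '[[[0,0,0],[0,0,0.05],0],[[0,0,0],[0,0,0],0]]'; python3 -m pendant '[[[0,0,0],[0,0,0],0.85],[[0,0,0],[0,0,0],0.9],[[0,0,0],[0,0,0],0.9],[[0,0,0],[0,0,0],0.9],[[0,0,0],[0,0,-2],0.9],[[0,0,0],[0,0,-5],0.9],[[0,0,0],[0,0,-5],0.9],[[0,0,0],[-5,0,-3],0.9],[[0,0,0],[-3,0,0],0.9],[[0,0,0],[0,0,0],0.9],[[0,0,0],[0,0,0],0.9]]'
python3 - <<'E'
from h import *
delta(500,326,100)
im,P=look("wrist");im2,P2=look("side")
cv2.imwrite("pics/l.png",np.hstack([cv2.resize(im,(400,300)),cv2.resize(im2[130:230,170:303],(400,300))])[...,::-1])
q=P[(P[...,2]>26)&(P[...,2]<45)&(abs(P[...,0]-500)<45)&(abs(P[...,1]-326)<45)]
c=q.mean(0);print(len(q),np.round(np.percentile(q,[1,50,99],0),1).tolist(),cv2.minAreaRect(q[:,:2].astype(np.float32)),np.linalg.svd(q-c,full_matrices=False)[2][2])
E
```

```text
time_s: 18.82
tool_pos: [500.0, 326.5, 23.7]
tool_rot: [[-0.988, -0.153, 0.0], [-0.153, 0.988, 0.0], [-0.0, 0.0, -1.0]]
force: [-3.4, -1.2, 5.6]
width: 61.0
finger_force: 67.7
time_s: 20.2
tool_pos: [578.2, 338.7, 172.6]
tool_rot: [[-0.988, -0.154, -0.001], [-0.154, 0.988, -0.0], [0.001, -0.0, -1.0]]
force: [-0.5, -0.0, -1.1]
width: 77.0
finger_force: 0.0
t 20.2 tcp [578.2 338.7 172.6] yang 98.8 tilt [-0.001 -0.    -1.   ] w 77.0 F [-0.5 -0.  -1.1]
tool shift cm [ 7.91 -0.05  7.27]
4797 [[467.8, 294.5, 29.5], [499.6, 326.3, 31.2], [531.9, 358.1, 32.9]] ((499.6838684082031, 326.2889404296875), (62.68340301513672, 62.38673782348633), 8.50857162475586) [6.68714450e-04 4.58408302e-04 9.99999671e-01]
```

View pics/l.png

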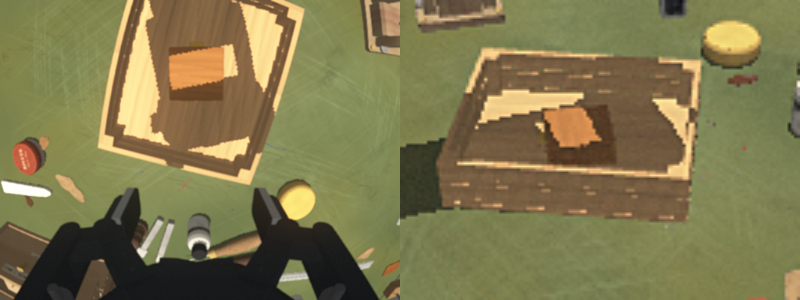

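The shut case stands level in the crate, at (197,73) in the wrist view, with its top at z = 31.2 (6 + 26 mm expected). The bystanders in view are where they were, and the gripper is clear.

```bash
python3 -c "
from station import env
print(env.sign_off())"
```

```text
the job is handed in; nothing more can be done
None
```

The smaller wax cake is packed flat in the brown case, the case is pressed shut and lowered upright onto the crate floor, nothing else in view was moved, and the job was handed in at about 20 s.

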